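# Clear the corner jig and hold a shelf foot square in it

## Task

The flat setting gauge is lying in the corner jig: first hang it by its eye on the upright post of the round stand, all the way down on the base, and let it go. Then bring the steel shelf foot onto the jig board and press it fully into the corner, flat on the board, its long side flush against the long fence and a short side flush against the short fence. Finish while still holding it there, pressed firmly against both fences at once; do not let go, and leave the other things on the desk alone.

Things in the scene. Friction and masses are not known exactly. Their poses are not given: they have to be found in the camera images.
- jig_corner (a point): Inside corner of the jig's two fences, at the top of its plywood board (15 mm above the desk). Board 200 x 190 mm, fixed, rigid, waxed; parts slide easily on board and fences (friction about 0.25). x points level and square into the long fence, y into the short fence, z up. The working area is at negative x and y, 182 mm along -x and 172 mm along -y to the board's edges.
- long_fence: Aluminium bar 18 mm thick, 190 mm long, 14 mm high along the board's far edge; its inner face is the plane x = 0 of jig_corner. Origin is that of the jig: under the middle of the board, at desk level; same axes as jig_corner.
- short_fence: Aluminium bar 18 mm thick, 115 mm long, 14 mm high along the board's left edge; its inner face is the plane y = 0 of jig_corner. Origin and axes as for long_fence.
- gauge_center (a point): Centre of the setting gauge's finger tab, 25 mm above the gauge's underside. The gauge is a loose plain steel strip 106 x 40 x 8 mm, lying on the jig board at the start, with a round eye (26 mm hole) near one end and an upright tab to grip it by, 24 mm along x, 12 mm thick along y, its top 49.5 mm above the underside. x points along the strip to the eye, z up. The gauge balances close to the tab. 0.1 to 0.2 kg.
- gauge_eye (a point): Centre of the gauge's 26 mm eye, half-way through the 8 mm strip; 45 mm from the tab along the gauge's x. Axes as for gauge_center.
- gauge: The setting gauge; origin under its tab, at its underside. Axes as for gauge_center.
- post_foot (a point): Foot of the upright post, on its axis, at the top face of the stand's base. The stand is fixed: a round grey base, 110 mm across and 12 mm high, with a steel post 12 mm in diameter at its centre whose slightly tapered tip is 51 mm above this point. z is up. A gauge hung fully has its underside at this height.
- foot_center (a point): Centre of the shelf foot, 32 mm above its underside. The shelf foot is a loose dark steel fitting: a foot plate 70 mm (x) by 90 mm (y), 14 mm thick, with two bolt holes, and an upright lug in its middle to grip it by, 14 mm thick along x and 44 mm long along y, its top 64 mm above the underside. It is the same turned half round. It stands on the desk at the start; z up. 0.28 to 0.56 kg.
- shelf_foot: The shelf foot; origin under its centre, at its underside; axes as for foot_center.
- the_stapler: Bystander, to be left alone: stapler, 47 x 138 x 47 mm. Origin at its underside.
- the_eraser: Bystander, to be left alone: eraser, 25 x 45 x 12 mm. Origin at its underside.
- the_pencil_red: Bystander, to be left alone: pencil, 13 x 160 x 9 mm. Origin at its underside.
- the_tape_roll_white: Bystander, to be left alone: small roll of tape lying flat, 60 mm across, 12 mm high. Origin at its underside.
- the_glue_stick: Bystander, to be left alone: glue stick standing, 32 mm across, 104 mm high. Origin at its underside.
- the_tag_bundle_1: Bystander, to be left alone: bundle of tags, 53 x 81 x 12 mm. Origin at its underside.
There are look-alikes about, which are no part of the job. There is more than one size of the shelf_foot; the job needs the smallest.

How it is judged:
By the outcome, as a careful person would: the job done as asked, in the order asked, and still so for the second after the job is handed in, while the arm keeps its last pose, push and grip.
It also fails if it takes over 67 s, if anything falls off the work surface, if the arm or the gripper's body presses on something with over 40 N, if the wrist force passes 120 N, or if a joint passes its speed limit or range.

## Robot

A 7-joint arm with a two-finger parallel gripper is mounted at the origin on a cart in front of the work surface, level with it; the furniture and walls round the work are solid. World frame = base frame: x ahead of the robot, y to its left, z up, the work surface at z = 0. Lengths are in m, angles in rad, forces in N, time in s.
With the tool pointing down it reaches from about 0.4 to 0.875 m from the base axis. Payload 19.3 kg.
Tool frame: the origin (TCP) lies at the very end of the fingers, on their centre line; the grasp point (between the pads) lies 19 mm behind it; z points along the fingers, y is the line along which they close (so a half turn about z gives the same grasp; the last joint's range is limited). The gripper opens to 85 mm and grips with 20 to 120 N. Pads are 22 mm wide; open, the fingers measure 114 mm over their backs; the gripper's body (76 mm by 85 mm) begins 54 mm behind the grasp point. The pads swing forward as they close: fully open they stand 13 mm farther back than shut.
Start: joints at [-1.384, 0.521, -0.036, 1.599, 0.021, 1.021, -0.113], TCP at [0.159, 0.604, 0.202] pointing down, gripper open.
Joint ranges: [-2.91, 2.91], [-0.3, 2.13], [-1.5, 1.42], [0.17, 2.43], [-1.26, 4.41], [0.16, 1.93], [-2.52, 2.52]. Speed limits (rad/s): [1.89, 1.89, 2.39, 2.39, 3.01, 3.01, 3.01].

## Interface

Orientations are given as [roll, pitch, yaw] about the fixed x, y, z axes, in that order (R = Rz(yaw) Ry(pitch) Rx(roll)).
In Python, from workcell import bot gives the robot as it stands.
- The arm moves only by the tool carry_out, never from a script. Its argument "rows" is a list that holds one entry, the list of rows, each a list of 4 numbers: the shift along the tool's x, y, z in m, then the turn about the tool's z in degrees. In form: [[[x, y, z, twist], ...]]. A call has 1 to 12 rows; each row is the pose to reach, as a shift and turn from the pose commanded when the call began, along the tool's axes at that moment; what a row does not reach only later rows make up. A row lasts 1/12 s, in which the tool goes at most 41.7 mm and 7.16 degrees, less where a joint would pass 70% of its speed; a pose out of reach is approached as far as the arm can. A call with a gripper value outside its range is refused whole. "grip" is the finger opening in m, from 0 to 0.0854, set as the call begins (left out, the last holds). The fingers move at their own pace and stop on an object; "grip_force" is the grip in N (left out, the last holds). Time passes only in rows, so rows that repeat a pose let the fingers close. It gives the time, the measured TCP pose, the force, the opening and the grip force at its end, in the units of the state.
- bot.observe(): the state, without advancing time (a new reading comes with each control period).
- bot.grab_frame(name): name is "side" or "top" or "wrist"; returns a dict with "pixels" (384x512x3 uint8, red, green, blue), "K" (3x3 intrinsics, pixels), "pose" (4x4, takes a point from camera to world coordinates). Camera axes: x right, y down, z forward; pixel columns grow to the right and rows downward; lengths in m; the calibration is good to about 2 mm. A picture is of the moment at which its call begins. There is no depth.
- bot.job_done(): hands the job in; it is judged then, once.
Trained networks look in a picture, given as the dict that the camera call returned (one of the last four; its "shot" number tells which), for a name from the list of things; names that differ only in an ending like _2 or _b are one class to them, and where a whole thing is asked for, a point or a joint stands for the part that bears it (a point fixed in the world has none). Each returns a list of dicts, best first, with "conf" (0 to 1); they miss things now and then, are a little off and sometimes report something else, mostly with a low value. They report only what shows in the picture. A call takes as long as a camera call. They do not tell look-alikes from the thing itself.
- bot.look_for(picture, label): "position" ([column, row] in pixels, amid what is visible of it).
- bot.regions_of(picture, label): "region" (384x512 bool, what is visible of it) and "position" ([column, row] in pixels, amid what is visible of it).
- bot.spot_point(picture, label): "position" ([column, row] in pixels: a listed point, or the origin of a listed thing).
The state is a dict: "clock": time; "qpos": joint angles; "qd": joint speeds; "joint_efforts": joint torques, N m; "position": TCP position; "tool_rot": TCP orientation; "force": force on the tool from outside, world axes, zero at the start; "moment": the same for the moment, N m; "grip_width": finger opening in m; "finger_force": force on a finger pad.
Only numpy, scipy, OpenCV 4.12 (cv2) and the standard library are available. Lean on these libraries where they do the work, as an engineer would, in place of code of your own. Each camera call takes 0.05 s, during which the arm holds its last target. There are 200 camera calls.

## Working session

There is one attempt and no reset: what is moved stays moved. The work goes in short steps, Python scripts to look and compute and a tool call to move; the robot and the scene stay as the last step left them, time stands still between calls to the robot, and variables do not carry over. Pictures are saved under pics/ and viewed, at most 11 in all, crops included, and the job is handed in when it is done.

Besides the shell and the picture viewer there is one more tool, called by a JSON object that holds its "name" and its "arguments", one argument or row to a line. carry_out: Moves the arm, as the interface text tells. Its arguments: {"type":"object","properties":{"rows":{"type":"array","items":{"type":"array","items":{"type":"array","items":{"type":"number"}}}},"grip":{"type":"number"},"grip_force":{"type":"number"}},"required":["rows"]}

```bash
mkdir -p pics
cat > h.py <<'E'
import numpy as np, cv2
from workcell import bot
from scipy.spatial.transform import Rotation as R
def ray(f,p):
    K=np.array(f['K']);T=np.array(f['pose'])
    d=T[:3,:3]@np.linalg.solve(K,[p[0],p[1],1]);return T[:3,3],d
def at_z(f,p,z):
    o,d=ray(f,p);return o+d*(z-o[2])/d[2]
def proj(f,P):
    K=np.array(f['K']);T=np.array(f['pose']);c=T[:3,:3].T@(np.array(P)-T[:3,3]);u=K@c;return u[:2]/u[2]
def save(f,n): cv2.imwrite('pics/'+n,f['pixels'][:,:,::-1])
E
python3 - <<'E'
from h import *
s=bot.observe();print(s['position'],s['tool_rot'],s['clock'])
fs={n:bot.grab_frame(n) for n in('top','side','wrist')}
print({n:np.round(f['pose'],2).tolist() for n,f in fs.items()})
im=np.hstack([fs['top']['pixels'],fs['side']['pixels']])
cv2.imwrite('pics/top.png',cv2.resize(fs['top']['pixels'],(768,576),interpolation=cv2.INTER_CUBIC)[:,:,::-1])
cv2.imwrite('pics/side.png',cv2.resize(fs['side']['pixels'],(768,576),interpolation=cv2.INTER_CUBIC)[:,:,::-1])
Z=dict(jig_corner=.015,gauge_center=.04,gauge_eye=.019,gauge=.015,post_foot=.012,foot_center=.032,shelf_foot=0)
for n in('top','side','wrist'):
  for l,z in Z.items():
    for r in bot.spot_point(fs[n],l): print(n,l,np.round(r['position'],1),round(r['conf'],2),np.round(at_z(fs[n],r['position'],z),4))
E
```

```text
[0.15871198 0.60413698 0.20141954] [-3.14044219e+00  8.75058025e-05  2.88476203e+00] 0.0
{'top': [[-0.02, -0.99, 0.16, 0.35], [-1.0, 0.02, 0.0, 0.03], [-0.01, -0.16, -0.99, 1.3], [0.0, 0.0, 0.0, 1.0]], 'side': [[-1.0, -0.07, 0.07, 0.44], [-0.1, 0.48, -0.87, 1.24], [0.02, -0.87, -0.49, 0.73], [0.0, 0.0, 0.0, 1.0]], 'wrist': [[0.25, 0.93, 0.27, 0.09], [0.97, -0.24, -0.07, 0.62], [0.0, 0.27, -0.96, 0.37], [0.0, 0.0, 0.0, 1.0]]}
top jig_corner [251.7 184.8] 0.63 [0.594  0.0561 0.015 ]
top gauge_center [280.7 204.9] 0.56 [ 0.5187 -0.0401  0.04  ]
top gauge_center [350.7 145.5] 0.49 [ 0.7185 -0.2858  0.04  ]
top gauge_eye [279.4 191.9] 0.73 [ 0.5664 -0.0382  0.019 ]
top gauge [279.6 209.6] 0.68 [ 0.506  -0.0373  0.015 ]
top post_foot [182.7 226.6] 0.64 [0.4555 0.2927 0.012 ]
top post_foot [252.7 183.5] 0.51 [0.599  0.0526 0.012 ]
top foot_center [400.5 230.2] 0.65 [ 0.4264 -0.4355  0.032 ]
top foot_center [395.4 143.5] 0.58 [ 0.7245 -0.4419  0.032 ]
top shelf_foot [395.5 230.2] 0.82 [ 0.4287 -0.4303  0.    ]
top shelf_foot [345.5 211.3] 0.75 [ 0.4971 -0.2641  0.    ]
top shelf_foot [392.3 149.3] 0.7 [ 0.7131 -0.4413  0.    ]
side jig_corner [245.1 185.6] 0.65 [ 0.5679 -0.0865  0.015 ]
side jig_corner [231.5 203.4] 0.56 [0.6016 0.0542 0.015 ]
side gauge_center [258.2 186.2] 0.67 [ 0.5142 -0.042   0.04  ]
side gauge_eye [244.8 187.6] 0.79 [ 0.5666 -0.0628  0.019 ]
side gauge [257.6 190.8] 0.65 [ 0.5165 -0.0515  0.015 ]
side post_foot [267.5 248.4] 0.9 [0.4585 0.297  0.012 ]
side foot_center [286.1 145.4] 0.7 [ 0.4167 -0.4806  0.032 ]
side foot_center [264.8 162. ] 0.67 [ 0.5044 -0.2793  0.032 ]
side foot_center [223.2 144.7] 0.52 [ 0.7102 -0.4447  0.032 ]
side shelf_foot [280.5 157.9] 0.77 [ 0.439  -0.4045  0.    ]
side shelf_foot [266.3 170. ] 0.65 [ 0.4959 -0.2681  0.    ]
side shelf_foot [223.9 148.4] 0.49 [ 0.7123 -0.4766  0.    ]
```

View pics/top.png

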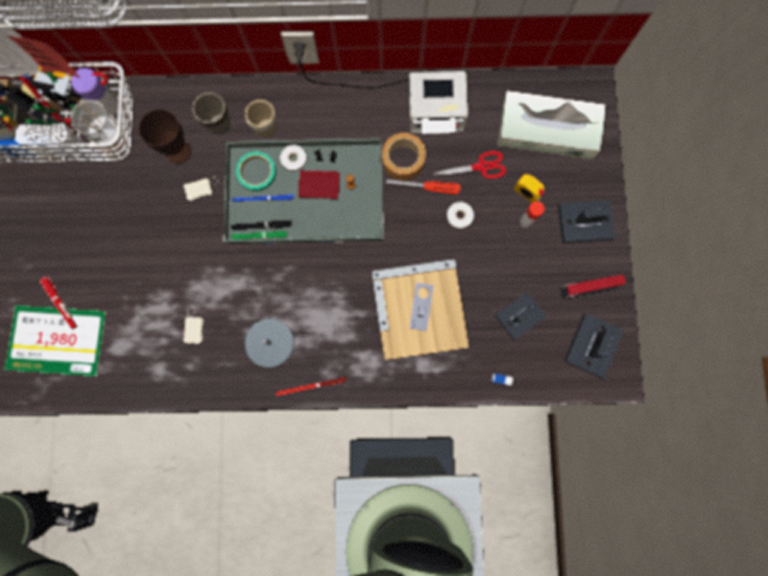

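View pics/side.png

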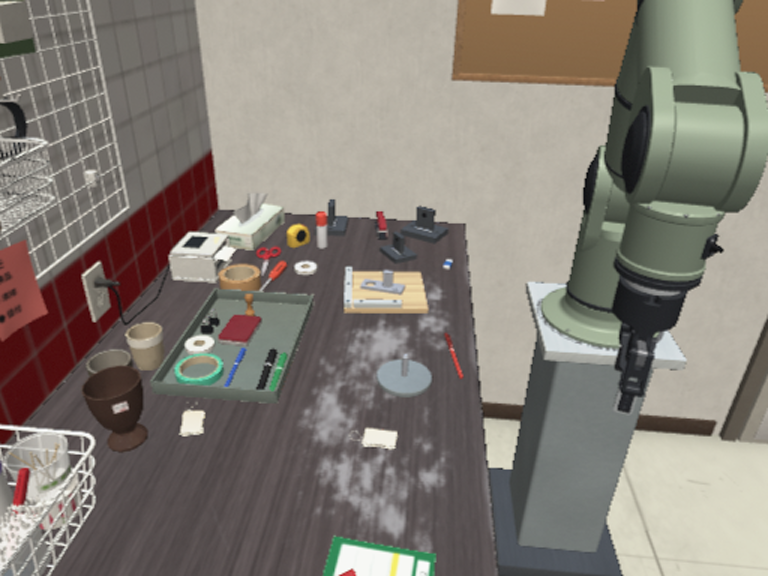

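The small plates could each be the shelf foot: top pixels (390,147), (397,230) and (347,211). The one at (347,211) looks clearly smallest. Next I check the sizes and measure orientations.

Run:
```python
from h import *
f=bot.grab_frame('top'); g=bot.grab_frame('side')
for n,z in(('shelf_foot',.01),('gauge',.023),('long_fence',.029),('short_fence',.029)):
  for F,nm in((f,'top'),(g,'side')):
    for r in bot.regions_of(F,n)[:4]:
      pts=np.argwhere(r['region'])[:,::-1]
      w=np.array([at_z(F,p,z)[:2] for p in pts],np.float32)
      c,s,a=cv2.minAreaRect(w*1000)
      print(n,nm,np.round(r['position']),round(r['conf'],2),len(pts),np.round(c),np.round(s),round(a,1))
x=f['pixels'][120:260,230:430];cv2.imwrite('pics/crop.png',cv2.resize(x,(800,560),interpolation=cv2.INTER_CUBIC)[:,:,::-1])
T=np.array(bot.grab_frame('wrist')['pose']);s=bot.observe();M=R.from_euler('xyz',s['tool_rot']).as_matrix()
print('cam in tool',np.round(M.T@(T[:3,3]-s['position']),4),np.round(M.T@T[:3,:3],3).tolist())
```

```text
shelf_foot top [396. 232.] 0.92 1029 [ 427. -428.] [ 98. 124.] 64.1
shelf_foot top [392. 152.] 0.88 1009 [ 718. -432.] [103. 130.] 1.0
shelf_foot top [347. 212.] 0.61 509 [ 498. -268.] [69. 90.] 33.9
shelf_foot side [279. 154.] 0.86 432 [ 416. -490.] [262. 138.] 75.3
shelf_foot side [266. 168.] 0.57 258 [ 510. -293.] [ 88. 189.] 22.3
shelf_foot side [224. 145.] 0.52 249 [ 715. -513.] [ 63. 321.] 9.7
shelf_foot side [217. 153.] 0.27 186 [ 743. -402.] [ 36. 279.] 11.5
gauge top [282. 205.] 0.86 354 [525. -43.] [ 42. 108.] 80.4
gauge side [256. 189.] 0.64 184 [515. -63.] [103. 103.] 72.1
long_fence top [277. 178.] 0.52 334 [608. -29.] [ 25. 184.] 7.0
long_fence side [258. 190.] 0.36 205 [531. -38.] [ 93. 112.] 24.4
short_fence top [255. 204.] 0.62 175 [527.  49.] [115.  18.] 6.5
short_fence side [257. 199.] 0.63 169 [529.  62.] [110.  35.] 7.7
cam in tool [ 0.0681 -0.0002 -0.1722] [[0.0, -0.962, -0.274], [1.0, 0.0, 0.001], [-0.001, -0.274, 0.962]]
```

View pics/crop.png

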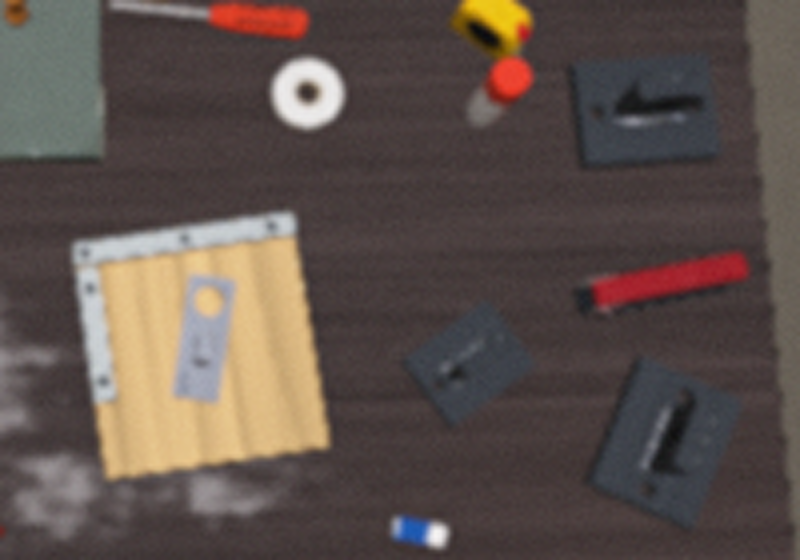

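The crop confirms it: the foot at top pixel (347,211) measures 69x90 mm, the others about 100x125. The gauge lies at (282,205) with its eye towards the far end, and the jig yaw is about 7°. Moving above the gauge.

```bash
cat >> h.py <<'E'
def plan(p,yaw):
    s=bot.observe();M=R.from_euler('xyz',s['tool_rot']).as_matrix()
    tw=-((yaw-np.degrees(s['tool_rot'][2])+180)%360-180)
    print('t',round(s['clock'],2),'shift mm',np.round(1000*M.T@(np.array(p)-s['position']),1),'twist',round(tw,2))
E
python3 -c "
from h import *
plan([.45,.28,.2],170.4);plan([.516,-.041,.15],170.4)"
```

```text
t 1.75 shift mm [-364.1 -239.9    2. ] twist -5.11
t 1.75 shift mm [-509.5 -533.6   52. ] twist -5.11
```

{"name": "carry_out", "arguments": {
  "rows": [
    [[-0.364, -0.24, 0.0, -5.1], [-0.364, -0.24, 0.0, -5.1], [-0.364, -0.24, 0.0, -5.1], [-0.364, -0.24, 0.0, -5.1], [-0.364, -0.24, 0.0, -5.1], [-0.364, -0.24, 0.0, -5.1], [-0.364, -0.24, 0.0, -5.1], [-0.364, -0.24, 0.0, -5.1], [-0.364, -0.24, 0.0, -5.1], [-0.51, -0.534, 0.05, -5.1], [-0.51, -0.534, 0.05, -5.1], [-0.51, -0.534, 0.05, -5.1]]
  ],
  "grip": 0.05
}}

```text
clock: 2.75
position: [0.4443, 0.2044, 0.1857]
tool_rot: [3.141, 0.0, 2.974]
force: [1.3, 0.2, 1.0]
grip_width: 0.05
finger_force: 0.0
```

{"name": "carry_out", "arguments": {
  "rows": [
    [[0, 0, 0, 0]]
  ]
}}

```text
clock: 2.83
position: [0.4456, 0.1984, 0.1853]
tool_rot: [-3.139, 0.0, 2.965]
force: [0.0, -0.8, 0.3]
grip_width: 0.0503
finger_force: 0.0
```

```bash
python3 -c "
from h import *
print(bot.observe()['qpos'],bot.observe()['position'])
plan([.516,-.041,.15],170.4)"
```

```text
[-0.59433075  0.32767779  0.06509207  1.97284577 -0.02466426  0.84346678
  0.87829862] [0.44562715 0.1984458  0.18525117]
t 2.83 shift mm [-111.2 -223.3   36. ] twist -0.5
```

{"name": "carry_out", "arguments": {
  "rows": [
    [[-0.111, -0.223, 0.036, -0.5], [-0.111, -0.223, 0.036, -0.5], [-0.111, -0.223, 0.036, -0.5], [-0.111, -0.223, 0.036, -0.5], [-0.111, -0.223, 0.036, -0.5], [-0.111, -0.223, 0.036, -0.5], [-0.111, -0.223, 0.036, -0.5], [-0.111, -0.223, 0.036, -0.5], [-0.111, -0.223, 0.036, -0.5]]
  ]
}}

```text
clock: 3.58
position: [0.516, -0.0318, 0.1497]
tool_rot: [3.141, -0.0, 2.982]
force: [-0.4, 0.9, 1.1]
grip_width: 0.0501
finger_force: 0.0
```

Run:
```python
from h import *
f=bot.grab_frame('wrist');save(f,'w1.png');s=bot.observe();print(s['position'],np.degrees(s['tool_rot']))
for l,z in dict(jig_corner=.015,gauge_center=.04,gauge_eye=.019,gauge=.015).items():
    for r in bot.spot_point(f,l): print(l,np.round(r['position'],1),round(r['conf'],2),np.round(at_z(f,r['position'],z),4))
for n,z in(('gauge',.023),('long_fence',.029),('short_fence',.029)):
    for r in bot.regions_of(f,n)[:2]:
      pts=np.argwhere(r['region'])[:,::-1]
      w=np.array([at_z(f,p,z)[:2] for p in pts],np.float32)
      c,S,a=cv2.minAreaRect(w*1000)
      print(n,round(r['conf'],2),len(pts),np.round(c),np.round(S),round(a,1))
```

```text
[ 0.51605346 -0.03108661  0.14986054] [ 1.79975231e+02 -4.94079136e-03  1.70937432e+02]
jig_corner [341.9 233.3] 0.59 [0.5919 0.045  0.015 ]
gauge_center [249.5 179.9] 0.61 [ 0.5147 -0.0387  0.04  ]
gauge_eye [249.9 217.6] 0.97 [ 0.5582 -0.0461  0.019 ]
gauge [245.9 174.8] 0.68 [ 0.5149 -0.0429  0.015 ]
gauge 0.93 4058 [527. -42.] [ 41. 108.] 79.7
long_fence 0.79 2860 [607. -21.] [ 25. 178.] 7.3
short_fence 0.86 2623 [530.  48.] [117.  21.] 7.3
```

View pics/w1.png

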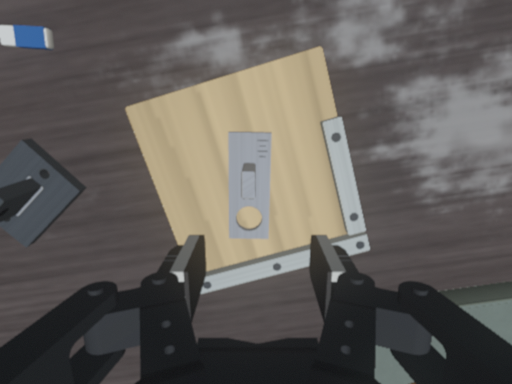

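The gauge (tab at pixel 249,180; eye at 249,217) lies clear on the board. Descending to grip.

```bash
python3 -c "
from h import *
plan([.515,-.040,.03],170.1)"
```

```text
t 3.98 shift mm [ -0.2  -8.5 119.9] twist 0.84
```

{"name": "carry_out", "arguments": {
  "rows": [
    [[0, -0.008, 0.04, 0.8], [0, -0.008, 0.08, 0.8], [0, -0.008, 0.105, 0.8], [0, -0.008, 0.12, 0.8], [0, -0.008, 0.12, 0.8], [0, -0.008, 0.12, 0.8]]
  ],
  "grip": 0.04
}}

```text
clock: 4.48
position: [0.5146, -0.0399, 0.0297]
tool_rot: [-3.141, -0.001, 2.969]
force: [0.8, -1.2, 0.4]
grip_width: 0.0398
finger_force: 0.0
```

{"name": "carry_out", "arguments": {
  "rows": [
    [[0, 0, 0, 0], [0, 0, 0, 0], [0, 0, 0, 0], [0, 0, 0, 0], [0, 0, 0, 0], [0, 0, 0, 0]]
  ],
  "grip": 0.0,
  "grip_force": 60
}}

```text
clock: 4.98
position: [0.5157, -0.0399, 0.0312]
tool_rot: [3.141, 0.002, 2.969]
force: [-2.2, 0.5, 11.1]
grip_width: 0.0089
finger_force: 58.8
```

{"name": "carry_out", "arguments": {
  "rows": [
    [[0, 0, -0.03, 0], [0, 0, -0.06, 0], [0, 0, -0.09, 0], [0, 0, -0.11, 0], [0, 0, -0.11, 0], [0, 0, -0.11, 0]]
  ]
}}

```text
clock: 5.48
position: [0.5156, -0.0398, 0.1413]
tool_rot: [3.141, 0.003, 2.969]
force: [-0.6, -0.0, -2.4]
grip_width: 0.0091
finger_force: 59.1
```

Run:
```python
from h import *
f=bot.grab_frame('wrist');save(f,'w2.png');s=bot.observe();print(s['position'],np.degrees(s['tool_rot']),s['force'],s['grip_width'])
z=s['position'][2]-.03+.019
M=R.from_euler('xyz',s['tool_rot']).as_matrix()
for r in bot.spot_point(f,'gauge_eye'):
    p=at_z(f,r['position'],z);print(r['position'],r['conf'],np.round(p,4),'in tool',np.round(M.T@(p-s['position']),4))
for r in bot.spot_point(f,'jig_corner'):print(r['position'],r['conf'],np.round(at_z(f,r['position'],.015),4))
plan([.45-.045,.293,.14],170.1)
```

```text
[ 0.51481769 -0.03984586  0.14011838] [1.79982208e+02 5.13866318e-02 1.70094259e+02] [-0.44206392  0.57764482 -2.46711178] 0.008842701175222298
[257.8, 279.5] 0.56 [ 0.5579 -0.0469  0.1291] in tool [-0.0437  0.0004  0.011 ]
[352.0, 233.3] 0.72 [0.5907 0.0444 0.015 ]
t 5.63 shift mm [164.9 309.1  -0.8] twist -0.01
```

View pics/w2.png

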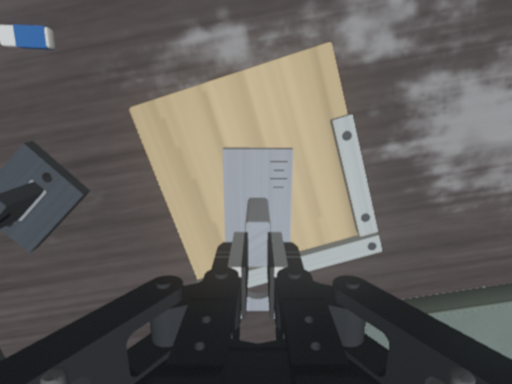

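Gauge is held (grip at pixel 258,250, strip level, eye hidden under the fingers). Moving beyond the post to view it.

```bash
python3 -c "
from h import *
plan([.514,.302,.14],170.1)"
```

```text
t 5.63 shift mm [ 59.1 336.7  -0.9] twist -0.01
```

{"name": "carry_out", "arguments": {
  "rows": [
    [[0.059, 0.337, 0, 0], [0.059, 0.337, 0, 0], [0.059, 0.337, 0, 0], [0.059, 0.337, 0, 0], [0.059, 0.337, 0, 0], [0.059, 0.337, 0, 0], [0.059, 0.337, 0, 0], [0.059, 0.337, 0, 0], [0.059, 0.337, 0, 0], [0.059, 0.337, 0, 0], [0.059, 0.337, 0, 0], [0.059, 0.337, 0, 0]]
  ]
}}

```text
clock: 6.63
position: [0.5147, 0.3008, 0.139]
tool_rot: [-3.14, -0.001, 2.967]
force: [1.2, -1.1, -1.4]
grip_width: 0.0088
finger_force: 59.2
```

Run:
```python
from h import *
f=bot.grab_frame('wrist');save(f,'w3.png');s=bot.observe();print(s['position'],np.degrees(s['tool_rot']))
for r in bot.spot_point(f,'post_foot'):
    p=at_z(f,r['position'],.012);print(r['position'],r['conf'],np.round(p,4))
g=cv2.cvtColor(f['pixels'],cv2.COLOR_RGB2HSV)
for r in bot.regions_of(f,'post_foot')[:1]:
    c=max(cv2.findContours(r['region'].astype(np.uint8),0,1)[0],key=cv2.contourArea)
    w=np.array([at_z(f,p[0],.012)[:2] for p in c],np.float32)*1000
    print(cv2.minEnclosingCircle(w))
```

```text
[0.51486979 0.30065439 0.13930319] [-1.79933845e+02 -2.62897894e-02  1.69990208e+02]
[258.1, 228.0] 0.72 [0.5676 0.2922 0.012 ]
[248.9, 109.4] 0.57 [0.4524 0.3039 0.012 ]
((452.6378173828125, 304.7887268066406), 54.73207473754883)
```

View pics/w3.png

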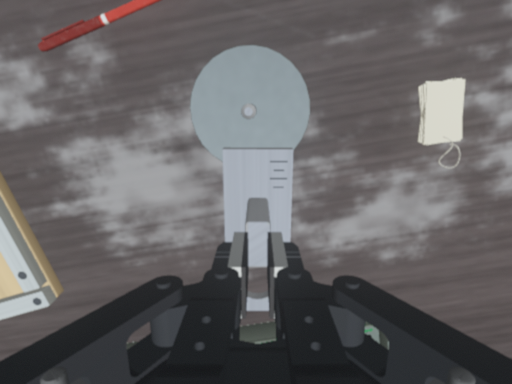

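The wrist picture shows the stand at pixel (249,105) with the post tip at (249,110). The y values differ between cameras, so I'm cross-checking.

Run:
```python
from h import *
for n in('top','side'):
  f=bot.grab_frame(n)
  for r in bot.regions_of(f,'post_foot')[:1]:
    pts=np.argwhere(r['region'])[:,::-1]
    c=max(cv2.findContours(r['region'].astype(np.uint8),0,1)[0],key=cv2.contourArea)
    w=np.array([at_z(f,p[0],.012)[:2] for p in c],np.float32)*1000
    print(n,r['conf'],r['position'],cv2.minAreaRect(w))
f=bot.grab_frame('wrist');print(at_z(f,[249,110],.063))
s=bot.observe();plan([.4525-.0431,.304+.0071,.14],170.1)
```

```text
top 0.54 [189.0, 222.0] ((460.85791015625, 275.5806884765625), (99.95791625976562, 46.31406784057617), 23.58180809020996)
side 0.77 [265.6, 252.6] ((454.23638916015625, 311.8859558105469), (114.43635559082031, 116.1181411743164), 42.91337203979492)
[0.45233496 0.30637023 0.063     ]
t 7.03 shift mm [ 1.055e+02 -9.100e+00 -1.000e-01] twist -0.05
```

Disc centre in the first top picture (269,343 → raw 179,228.6) also gives y≈0.304, so the wrist value stands.

{"name": "carry_out", "arguments": {
  "rows": [
    [[0.04, -0.0095, 0, 0], [0.08, -0.0095, 0, 0], [0.1055, -0.0095, 0, 0], [0.1055, -0.0095, 0, 0], [0.1055, -0.0095, 0, 0], [0.1055, -0.0095, 0.02, 0], [0.1055, -0.0095, 0.04, 0], [0.1055, -0.0095, 0.05, 0], [0.1055, -0.0095, 0.055, 0], [0.1055, -0.0095, 0.055, 0]]
  ]
}}

```text
clock: 7.87
position: [0.4094, 0.3104, 0.0841]
tool_rot: [-3.14, -0.001, 2.968]
force: [-0.0, 0.3, -0.7]
grip_width: 0.009
finger_force: 59.2
```

Run:
```python
from h import *
f=bot.grab_frame('side');s=bot.observe();print(s['position'],s['force'])
u,v=proj(f,[.4525,.3045,.04]).astype(int)
x=f['pixels'][v-50:v+50,u-65:u+65];cv2.imwrite('pics/s2.png',cv2.resize(x,(780,600),interpolation=cv2.INTER_CUBIC)[:,:,::-1])
for r in bot.spot_point(f,'gauge_eye'):print(at_z(f,r['position'],s['position'][2]-.011),r['conf'])
plan([.4525-.0431,.3045+.0071,.03],170.1)
```

```text
[0.40957538 0.31071271 0.08479309] [-0.69166316 -0.07957046 -1.19822882]
[0.45001782 0.30423102 0.07379309] 0.97
t 7.97 shift mm [ 0.4  0.5 55.3] twist -0.05
```

View pics/s2.png

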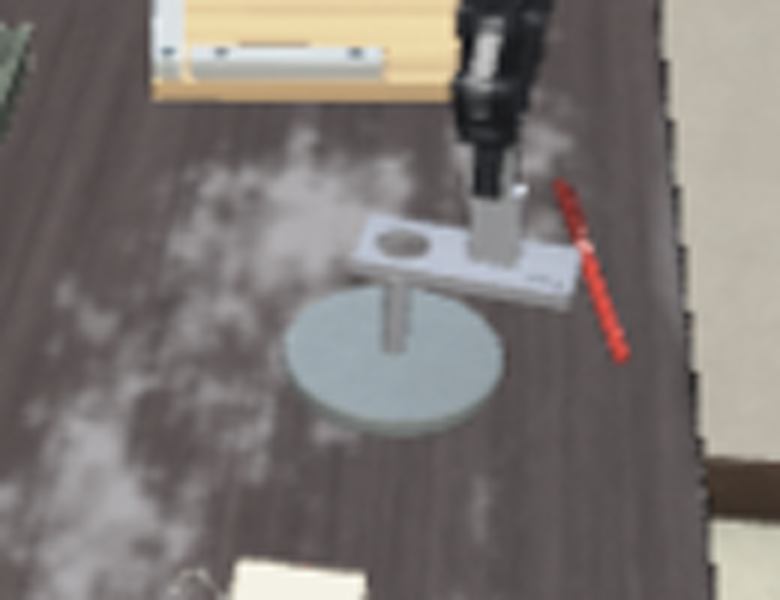

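Side view shows the eye (crop 403,243) over the post (395,300). Lowering.

{"name": "carry_out", "arguments": {
  "rows": [
    [[0, 0, 0.01, 0], [0, 0, 0.02, 0], [0, 0, 0.03, 0], [0, 0, 0.04, 0], [0, 0, 0.05, 0], [0, 0, 0.054, 0], [0, 0, 0.056, 0], [0, 0, 0.056, 0]]
  ]
}}

```text
clock: 8.63
position: [0.4089, 0.3107, 0.0285]
tool_rot: [-3.141, -0.001, 2.968]
force: [-0.3, -0.5, -1.9]
grip_width: 0.0091
finger_force: 59.3
```

Not yet touching down (force only weight). A bit lower, then release and go up.

{"name": "carry_out", "arguments": {
  "rows": [
    [[0, 0, 0.001, 0], [0, 0, 0.002, 0], [0, 0, 0.002, 0]]
  ]
}}

```text
clock: 8.88
position: [0.4092, 0.311, 0.028]
tool_rot: [3.141, -0.0, 2.968]
force: [-8.9, -6.2, 34.3]
grip_width: 0.0089
finger_force: 63.8
```

{"name": "carry_out", "arguments": {
  "rows": [
    [[0, 0, 0, 0], [0, 0, 0, 0], [0, 0, 0, 0], [0, 0, 0, 0], [0, 0, 0, 0]]
  ],
  "grip": 0.036
}}

```text
clock: 9.3
position: [0.4092, 0.311, 0.0267]
tool_rot: [-3.141, -0.0, 2.969]
force: [-0.5, 0.0, 0.0]
grip_width: 0.036
finger_force: 0.0
```

{"name": "carry_out", "arguments": {
  "rows": [
    [[0, 0, -0.015, 0], [0, 0, -0.05, 0], [0, 0, -0.09, 0], [0, 0, -0.12, 0], [0, 0, -0.12, 0]]
  ]
}}

```text
clock: 9.72
position: [0.4112, 0.3126, 0.152]
tool_rot: [3.136, 0.004, 2.968]
force: [0.4, 0.9, 0.1]
grip_width: 0.0361
finger_force: 0.0
```

Run:
```python
from h import *
f=bot.grab_frame('side');s=bot.observe()
u,v=proj(f,[.4325,.3045,.02]).astype(int)
x=f['pixels'][v-50:v+50,u-65:u+65];cv2.imwrite('pics/s3.png',cv2.resize(x,(780,600),interpolation=cv2.INTER_CUBIC)[:,:,::-1])
for r in bot.spot_point(f,'gauge_eye'):print(at_z(f,r['position'],.016),r['conf'])
# foot approach: grasp at (.498,-.267), yaw 123.9
plan([.498,-.267,.17],123.9);plan([.50,.0,.19],150)
```

```text
[0.46136016 0.29269453 0.016     ] 0.68
t 9.82 shift mm [-186.7 -554.5  -23. ] twist 46.19
t 9.82 shift mm [-142.7 -291.1  -42.6] twist 20.09
```

View pics/s3.png

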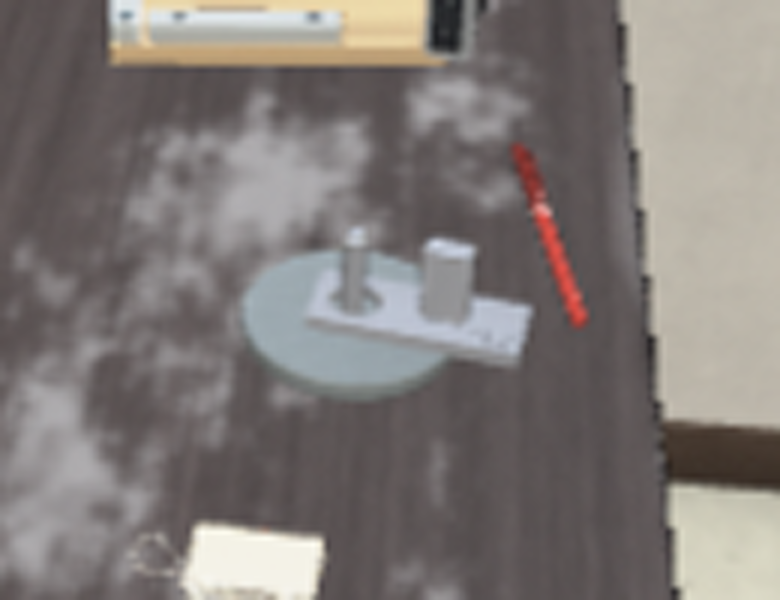

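The gauge hangs flat on the base with the post (355,270) through its eye, released. Now to the foot.

{"name": "carry_out", "arguments": {
  "rows": [
    [[-0.187, -0.555, -0.023, 46], [-0.187, -0.555, -0.023, 46], [-0.187, -0.555, -0.023, 46], [-0.187, -0.555, -0.023, 46], [-0.187, -0.555, -0.023, 46], [-0.187, -0.555, -0.023, 46], [-0.187, -0.555, -0.023, 46], [-0.187, -0.555, -0.023, 46], [-0.187, -0.555, -0.023, 46], [-0.187, -0.555, -0.023, 46], [-0.187, -0.555, -0.023, 46], [-0.187, -0.555, -0.023, 46]]
  ],
  "grip": 0.06
}}

```text
clock: 10.82
position: [0.484, -0.1849, 0.1653]
tool_rot: [-3.14, -0.001, 2.166]
force: [1.0, 0.3, 0.4]
grip_width: 0.06
finger_force: 0.0
```

```bash
python3 -c "
from h import *
s=bot.observe();print(s['position'],s['qpos'])
plan([.498,-.267,.17],123.9)"
```

```text
[ 0.48404684 -0.18490626  0.16528523] [-0.04749347  0.42776906  0.39510156  1.93153379 -0.21820918  0.82562114
  1.05971468]
t 10.82 shift mm [-75.8 -34.5  -4.7] twist 0.19
```

{"name": "carry_out", "arguments": {
  "rows": [
    [[-0.07, -0.032, -0.005, 0], [-0.07, -0.032, -0.005, 0], [-0.07, -0.032, -0.005, 0], [-0.07, -0.032, -0.005, 0], [-0.07, -0.032, -0.005, 0]]
  ]
}}

```text
clock: 11.23
position: [0.4969, -0.2582, 0.1701]
tool_rot: [-3.14, -0.002, 2.165]
force: [0.5, 1.6, 0.0]
grip_width: 0.0598
finger_force: 0.0
```

Run:
```python
from h import *
f=bot.grab_frame('wrist');save(f,'w4.png');s=bot.observe();print(s['position'],np.degrees(s['tool_rot']))
for l,z in dict(foot_center=.032,shelf_foot=0).items():
    for r in bot.spot_point(f,l): print(l,np.round(r['position'],1),round(r['conf'],2),np.round(at_z(f,r['position'],z),4))
for r in bot.regions_of(f,'shelf_foot')[:3]:
      pts=np.argwhere(r['region'])[:,::-1]
      w=np.array([at_z(f,p,.01)[:2] for p in pts],np.float32)
      c,S,a=cv2.minAreaRect(w*1000)
      print(round(r['conf'],2),len(pts),np.round(c),np.round(S),round(a,1))
```

```text
[ 0.49714495 -0.25770358  0.17041537] [-1.79945850e+02 -9.14866621e-02  1.24131768e+02]
foot_center [253.5 185.7] 0.78 [ 0.5011 -0.2697  0.032 ]
foot_center [111.9 269.5] 0.63 [ 0.4263 -0.4335  0.032 ]
shelf_foot [130.6 256.8] 0.75 [ 0.4335 -0.43    0.    ]
shelf_foot [254.  175.1] 0.62 [ 0.4992 -0.2664  0.    ]
0.8 5552 [ 501. -268.] [71. 93.] 34.1
0.8 286 [ 680. -384.] [26. 25.] 85.5
0.71 6237 [ 412. -431.] [125.  90.] 64.4
```

View pics/w4.png

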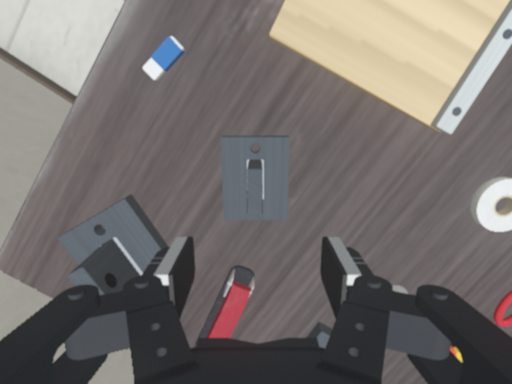

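Smallest foot centred at pixel (254,180), aligned with the tool; the bigger one sits at (112,260). Descending.

```bash
python3 -c "
from h import *
plan([.5005,-.2685,.026],124.1)"
```

```text
t 11.43 shift mm [-10.7  -3.7 145.2] twist 0.08
```

{"name": "carry_out", "arguments": {
  "rows": [
    [[-0.011, -0.0035, 0.035, 0], [-0.011, -0.0035, 0.075, 0], [-0.011, -0.0035, 0.11, 0], [-0.011, -0.0035, 0.13, 0], [-0.011, -0.0035, 0.145, 0], [-0.011, -0.0035, 0.145, 0], [-0.011, -0.0035, 0.145, 0]]
  ]
}}

```text
clock: 12.02
position: [0.5007, -0.2694, 0.0264]
tool_rot: [-3.141, -0.001, 2.166]
force: [-0.6, -0.9, 0.6]
grip_width: 0.0599
finger_force: 0.0
```

{"name": "carry_out", "arguments": {
  "rows": [
    [[0, 0, 0, 0], [0, 0, 0, 0], [0, 0, 0, 0], [0, 0, 0, 0], [0, 0, 0, 0], [0, 0, 0, 0], [0, 0, 0, 0]]
  ],
  "grip": 0.0,
  "grip_force": 80
}}

```text
clock: 12.6
position: [0.5014, -0.2699, 0.0275]
tool_rot: [3.14, 0.001, 2.166]
force: [-1.5, 2.0, 14.1]
grip_width: 0.0112
finger_force: 78.7
```

{"name": "carry_out", "arguments": {
  "rows": [
    [[0, 0, -0.02, 0], [0, 0, -0.06, 0], [0, 0, -0.08, 0], [0, 0, -0.08, 0], [0, 0, -0.08, 0]]
  ]
}}

```text
clock: 13.02
position: [0.5013, -0.2698, 0.1072]
tool_rot: [3.14, 0.001, 2.166]
force: [0.2, -0.0, -4.9]
grip_width: 0.011
finger_force: 79.4
```

```bash
python3 -c "
from h import *
plan([.5434,-.0258,.11],97.1)"
```

```text
t 13.02 shift mm [178.4 171.7  -2.8] twist 27.0
```

{"name": "carry_out", "arguments": {
  "rows": [
    [[0.178, 0.172, -0.003, 27], [0.178, 0.172, -0.003, 27], [0.178, 0.172, -0.003, 27], [0.178, 0.172, -0.003, 27], [0.178, 0.172, -0.003, 27], [0.178, 0.172, -0.003, 27], [0.178, 0.172, -0.003, 27], [0.178, 0.172, -0.003, 27], [0.178, 0.172, -0.003, 27], [0.178, 0.172, -0.003, 27]]
  ]
}}

```text
clock: 13.85
position: [0.5429, -0.0273, 0.1088]
tool_rot: [-3.14, 0.0, 1.693]
force: [-0.2, -0.9, -3.8]
grip_width: 0.011
finger_force: 79.4
```

Run:
```python
from h import *
f=bot.grab_frame('wrist');save(f,'w5.png');s=bot.observe();print(s['position'],np.degrees(s['tool_rot']))
for r in bot.spot_point(f,'jig_corner'): print(np.round(r['position'],1),round(r['conf'],2),np.round(at_z(f,r['position'],.015),4))
for n in('long_fence','short_fence'):
    for r in bot.regions_of(f,n)[:1]:
      pts=np.argwhere(r['region'])[:,::-1]
      w=np.array([at_z(f,p,.029)[:2] for p in pts],np.float32)
      c,S,a=cv2.minAreaRect(w*1000);print(n,r['position'],round(r['conf'],2),np.round(c,1),np.round(S,1),round(a,2))
for r in bot.regions_of(f,'shelf_foot')[:1]:print(r['position'],r['conf'],r['region'].sum())
# predicted fences in the picture
Z=R.from_euler('z',7.1,degrees=True).as_matrix();c=np.array([.590,.0455,.029])
print([np.round(proj(f,c+Z@p)) for p in np.array([[0,0,0],[-.115,0,0],[0,-.1,0],[-.115,.018,0],[.018,.018,0.]])])
```

```text
[ 0.54297981 -0.02743469  0.10893484] [-1.79947403e+02  2.36213664e-02  9.69731406e+01]
[323.7 102.5] 0.58 [0.5885 0.0476 0.015 ]
long_fence [337.4, 176.8] 0.81 [608.5 -19.6] [ 20.7 173.5] 7.41
short_fence [251.9, 90.2] 0.57 [531.   49.2] [115.   17.9] 7.02
[255.7, 193.3] 0.79 13266
[array([329., 106.]), array([178., 106.]), array([322., 228.]), array([176.,  81.]), array([354.,  81.])]
```

View pics/w5.png

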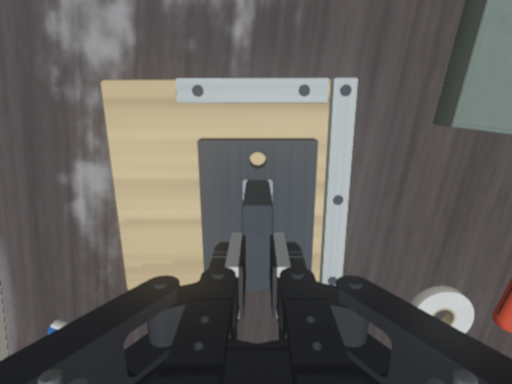

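Picture: short fence inner edge at row 104 and corner at (329,104), as predicted (329,106); the foot's edges are parallel to both fences. Lowering onto the board with ~20 mm gaps.

{"name": "carry_out", "arguments": {
  "rows": [
    [[0, 0, 0.03, 0], [0, 0, 0.05, 0], [0, 0, 0.06, 0], [0, 0, 0.064, 0], [0, 0, 0.065, 0], [0, 0, 0.066, 0], [0, 0, 0.066, 0]]
  ]
}}

```text
clock: 14.68
position: [0.544, -0.0261, 0.0442]
tool_rot: [3.14, 0.0, 1.694]
force: [0.5, 0.3, -3.1]
grip_width: 0.0109
finger_force: 79.4
```

{"name": "carry_out", "arguments": {
  "rows": [
    [[0, 0, 0.001, 0], [0, 0, 0.001, 0]]
  ]
}}

```text
clock: 14.85
position: [0.5438, -0.026, 0.0429]
tool_rot: [3.141, 0.0, 1.695]
force: [-0.7, 0.0, -3.8]
grip_width: 0.0116
finger_force: 79.4
```

{"name": "carry_out", "arguments": {
  "rows": [
    [[0, 0, 0.0005, 0], [0, 0, 0.001, 0], [0, 0, 0.001, 0]]
  ]
}}

```text
clock: 15.1
position: [0.5438, -0.026, 0.0425]
tool_rot: [3.141, -0.001, 1.694]
force: [-5.3, 0.6, 19.1]
grip_width: 0.0112
finger_force: 82.1
```

{"name": "carry_out", "arguments": {
  "rows": [
    [[0, 0, 0.0005, 0], [0, 0, 0.0005, 0], [0, 0, 0.0005, 0]]
  ]
}}

```text
clock: 15.35
position: [0.5439, -0.026, 0.0425]
tool_rot: [3.14, -0.001, 1.694]
force: [-9.1, 2.1, 28.6]
grip_width: 0.0113
finger_force: 83.5
```

{"name": "carry_out", "arguments": {
  "rows": [
    [[0, 0, -0.0008, 0], [0, 0.004, -0.0008, 0], [0, 0.008, -0.0008, 0], [0, 0.012, -0.0008, 0], [0, 0.015, -0.0008, 0], [0, 0.017, -0.0008, 0], [0, 0.017, -0.0008, 0]]
  ]
}}

```text
clock: 15.93
position: [0.5608, -0.0242, 0.0426]
tool_rot: [3.141, -0.0, 1.694]
force: [-3.6, -0.4, 14.7]
grip_width: 0.0117
finger_force: 81.7
```

{"name": "carry_out", "arguments": {
  "rows": [
    [[0.004, 0, 0, 0], [0.008, 0, 0, 0], [0.012, 0, 0, 0], [0.015, 0, 0, 0], [0.017, 0, 0, 0], [0.017, 0, 0, 0]]
  ]
}}

```text
clock: 16.43
position: [0.5594, -0.0073, 0.0426]
tool_rot: [3.139, 0.001, 1.694]
force: [0.3, -1.1, 9.1]
grip_width: 0.0108
finger_force: 81.0
```

Down force ~10 N, sliding freely. Feeling for the long fence (tool +y).

{"name": "carry_out", "arguments": {
  "rows": [
    [[0, 0.0005, 0, 0], [0, 0.001, 0, 0], [0, 0.0015, 0, 0], [0, 0.0015, 0, 0]]
  ]
}}

```text
clock: 16.77
position: [0.5598, -0.0072, 0.0425]
tool_rot: [3.142, -0.0, 1.694]
force: [-7.2, -0.7, 17.2]
grip_width: 0.0114
finger_force: 81.9
```

{"name": "carry_out", "arguments": {
  "rows": [
    [[0, 0.0005, 0, 0], [0, 0.001, 0, 0], [0, 0.001, 0, 0]]
  ]
}}

```text
clock: 17.02
position: [0.5608, -0.0071, 0.0425]
tool_rot: [3.142, -0.0, 1.694]
force: [-7.4, -1.5, 16.1]
grip_width: 0.0112
finger_force: 81.9
```

{"name": "carry_out", "arguments": {
  "rows": [
    [[0.001, 0, 0, 0], [0.002, 0, 0, 0], [0.002, 0, 0, 0]]
  ]
}}

```text
clock: 17.27
position: [0.5613, -0.0055, 0.0426]
tool_rot: [3.14, 0.001, 1.694]
force: [-2.9, -3.7, 10.2]
grip_width: 0.0107
finger_force: 81.2
```

{"name": "carry_out", "arguments": {
  "rows": [
    [[0.001, 0, 0, 0], [0.002, 0, 0, 0], [0.002, 0, 0, 0]]
  ]
}}

```text
clock: 17.52
position: [0.5613, -0.0041, 0.0426]
tool_rot: [3.139, 0.002, 1.694]
force: [0.4, -7.0, 9.0]
grip_width: 0.0111
finger_force: 80.9
```

{"name": "carry_out", "arguments": {
  "rows": [
    [[0, 0.0005, 0, 0], [0, 0.001, 0, 0], [0, 0.001, 0, 0]]
  ]
}}

```text
clock: 17.77
position: [0.5614, -0.0041, 0.0426]
tool_rot: [3.141, 0.001, 1.693]
force: [-5.7, -6.5, 15.3]
grip_width: 0.0113
finger_force: 81.7
```

{"name": "carry_out", "arguments": {
  "rows": [
    [[0, 0.0005, 0, 0], [0, 0.001, 0, 0], [0, 0.001, 0, 0]]
  ]
}}

```text
clock: 18.02
position: [0.562, -0.004, 0.0425]
tool_rot: [-3.141, 0.001, 1.693]
force: [-7.8, -7.3, 16.5]
grip_width: 0.011
finger_force: 82.0
```

{"name": "carry_out", "arguments": {
  "rows": [
    [[0, 0.0005, 0, 0], [0, 0.001, 0, 0], [0, 0.001, 0, 0]]
  ]
}}

```text
clock: 18.27
position: [0.5623, -0.0039, 0.0425]
tool_rot: [-3.14, 0.001, 1.693]
force: [-13.0, -7.1, 22.3]
grip_width: 0.0113
finger_force: 82.6
```

{"name": "carry_out", "arguments": {
  "rows": [
    [[0, 0.0005, 0, 0], [0, 0.001, 0, 0], [0, 0.001, 0, 0]]
  ]
}}

```text
clock: 18.52
position: [0.5624, -0.0039, 0.0425]
tool_rot: [-3.138, 0.0, 1.693]
force: [-18.8, -7.8, 28.2]
grip_width: 0.0112
finger_force: 83.4
```

{"name": "carry_out", "arguments": {
  "rows": [
    [[0.0005, 0, 0, 0], [0.001, 0, 0, 0], [0.001, 0, 0, 0]]
  ]
}}

```text
clock: 18.77
position: [0.5624, -0.0039, 0.0425]
tool_rot: [-3.139, 0.001, 1.692]
force: [-18.0, -11.9, 26.7]
grip_width: 0.0115
finger_force: 83.2
```

{"name": "carry_out", "arguments": {
  "rows": [
    [[0.001, 0, -0.0005, 0], [0.002, 0, -0.0005, 0], [0.002, 0, -0.0005, 0]]
  ]
}}

```text
clock: 19.02
position: [0.5625, -0.0036, 0.0428]
tool_rot: [-3.139, 0.004, 1.691]
force: [-12.9, -21.9, 17.5]
grip_width: 0.0108
finger_force: 82.0
```

{"name": "carry_out", "arguments": {
  "rows": [
    [[0.001, 0.0005, 0, 0], [0.0015, 0.001, 0, 0], [0.0015, 0.001, 0, 0]]
  ]
}}

```text
clock: 19.27
position: [0.5626, -0.0035, 0.0429]
tool_rot: [-3.138, 0.005, 1.69]
force: [-18.4, -28.3, 22.8]
grip_width: 0.0108
finger_force: 82.6
```

Run:
```python
from h import *
s=bot.observe();print(s['position'],np.degrees(s['tool_rot']),s['force'],s['moment'])
f=bot.grab_frame('wrist')
x=f['pixels'][60:300,150:400];cv2.imwrite('pics/w6.png',cv2.resize(x,(625,600),interpolation=cv2.INTER_CUBIC)[:,:,::-1])
```

```text
[ 0.56259596 -0.00354117  0.04288318] [-179.79739734    0.28499399   96.84007638] [-18.38368877 -28.34952037  22.78880257] [-6.39338926  4.18056091  0.12072607]
```

View pics/w6.png

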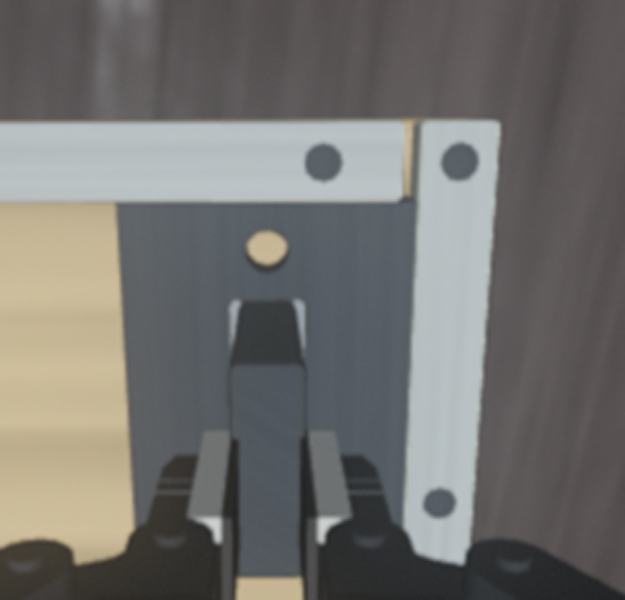

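The foot sits flush with both fences (corner at crop 410,203). There's slight tilt (0.28°), so I'm pressing down a little more and easing the short-fence push.

{"name": "carry_out", "arguments": {
  "rows": [
    [[-0.0005, 0, 0.0004, 0], [-0.001, 0, 0.0008, 0], [-0.001, 0, 0.0008, 0], [-0.001, 0, 0.0008, 0]]
  ]
}}

```text
clock: 19.65
position: [0.5626, -0.0038, 0.0426]
tool_rot: [-3.138, 0.004, 1.69]
force: [-23.5, -24.4, 35.9]
grip_width: 0.0114
finger_force: 84.4
```

{"name": "carry_out", "arguments": {
  "rows": [
    [[-0.001, -0.0005, 0, 0], [-0.0018, -0.001, 0, 0], [-0.0018, -0.001, 0, 0], [-0.0018, -0.001, 0, 0]]
  ]
}}

```text
clock: 19.98
position: [0.5625, -0.0039, 0.0425]
tool_rot: [-3.139, 0.002, 1.692]
force: [-18.7, -15.4, 32.2]
grip_width: 0.0116
finger_force: 83.9
```

```bash
python3 -c "
from h import *
s=bot.observe();print(s['position'],np.degrees(s['tool_rot']),s['force'],s['moment'])"
```

```text
[ 0.56245798 -0.00385289  0.04253142] [-1.79859684e+02  1.13506339e-01  9.69358666e+01] [-18.65709498 -15.36587803  32.23031343] [-3.37956867  4.21901365  0.11148976]
```

```bash
python3 -c "
from workcell import bot
print(bot.job_done())"
```

```text
the job is handed in; nothing more can be done
None
```

I handed the job in at about 20 s: the gauge hangs fully down on the post, released, and the smallest foot is held flat in the corner, pressed with about 19 N on the long fence and 15 N on the short fence.

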